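# Seat the flywheel on the check stand

## Task

Nudge the small steel flywheel up the sloped gutter of the check stand with the fingertips, over the crest, so that it drops into the seat against the upright stop plate and cannot roll back. Then push the keeper arm round by its post until it lies square across the gutter behind the flywheel, fully closed. Do not lift the flywheel or squeeze or press it hard, and leave the other things on the bench where they are.

Things in the scene. Friction and masses are not known exactly. Their poses are not given: they have to be found in the camera images.
- rotor: Polished, slippery steel flywheel, a plain disc 48 mm in diameter and 24 mm wide with six small holes in each face, 0.15 to 0.31 kg. It stands on its rim in the gutter and rests at the gutter's low end. Origin: its centre; y is its axle (across the gutter); x and z turn with it as it rolls. It rolls freely, and rolls back down to the low end if it is let go below the crest.
- fixture: Aluminium check stand fixed to the bench, base plate 285 x 110 x 8 mm. Origin on the bench under the gutter's centre line; x points level up the gutter to the stop, y across it, z up. Stand frame, mm: the gutter floor rises at 0.122 rad from 20 high at x = -130 to a crest 43 high at x = 60, then falls at 0.175 rad into the seat, ending at the stop plate's face, x = 110. Plate 50 wide, top 82 high.
- gutter: The sloped part of the gutter, 28 mm wide inside, 38 outside; side walls 8 mm above the floor; at its low end a stop 8 mm high behind the flywheel. Origin on the floor at the crest, mid gutter; x points up the slope, y across, z square to the floor. The flywheel's centre is at z = 24 mm here as it rolls; in the stand's frame it starts near (-113, 0, 46) and crosses the crest at (60, 0, 67).
- seat (a point): Where the flywheel's centre lies when seated and touching the stop plate: stand frame (86, 0, 63) mm. Once its centre is 5 mm or more past the crest the flywheel rolls into the seat by itself and stays.
- keeper (a joint): Steel keeper arm on an upright pivot beside the seat, rad. 0 = closed: square across the gutter, along the stand's +y, just behind the seated flywheel (end of travel). 1.57 = along the stand's -x. Starts open at 1.9 to 2.3 (limit 2.4), pointing outward from the gutter. Increasing = anticlockwise from above. Stays where left; about 0.5 N at the post moves it. Arm 84 mm long, 8 wide, 10 thick.
- keeper_pivot (a point): Centre of the keeper's upright pivot, at the arm's mid height: stand frame (53, -45, 64) mm. The arm passes over the gutter walls.
- keeper_post (a point): On the axis of the upright round post (12 mm diameter) near the free end of the keeper arm, 75 mm from the pivot. The post rises from the arm's top (69 mm above the bench) to 110 mm; this point is 89 mm above the bench. Push it sideways, clockwise (from above) round the pivot, to close the arm.
- spare_rotor: Bystander: larger flywheel, 60 mm diameter, 20 high, lying flat on the bench beside the stand. Origin: centre of its underside.
- bearing: Bystander: steel ring 32 mm diameter, 10 high, beside the stand. Origin: centre of its underside.
- screwdriver: Bystander: screwdriver, 170 mm long, lying beyond the stand. Origin under its middle.
- jar: Bystander: clear jar with white cap, 52 mm diameter, 50 high. Origin: centre of its underside.
- standoff: Bystander: upright brass post 14 mm diameter, 45 high. Origin: centre of its underside.
- wrench: Bystander: wrench 140 mm long, lying flat. Origin under its middle.
- end_panel: Bystander: flat black panel 100 x 100 x 6 mm. Origin: centre of its underside.
There are look-alikes about, which are no part of the job. Leave any purple look-alike of the rotor alone.

How it is judged:
By the outcome, as a careful person would: the job done as asked, in the order asked, and still so for the second after the job is handed in, with the robot touching nothing.
It also fails if it takes over 54 s, if anything falls off the work surface, if the arm or the gripper's body presses on something with over 40 N, if the wrist force passes 120 N, or if a joint passes its speed limit or range.

## Robot

A 6-joint arm with a two-finger parallel gripper is mounted at the origin on the work surface. World frame = base frame: x ahead of the robot, y to its left, z up, the work surface at z = 0. Lengths are in m, angles in rad, forces in N, time in s.
With the tool pointing down it reaches from about 0.375 to 0.9 m from the base axis. Payload 3.1 kg.
Tool frame: the origin (TCP) lies at the very end of the fingers, on their centre line; the grasp point (between the pads) lies 19 mm behind it (manip.tcp_to_grasp is the distance from the TCP to the grasp point, in m); z points along the fingers, y is the line along which they close (so a half turn about z gives the same grasp; the last joint's range is limited). The gripper opens to 85 mm and grips with 20 to 120 N. Pads are 22 mm wide; open, the fingers measure 114 mm over their backs; the gripper's body (76 mm by 85 mm) begins 54 mm behind the grasp point. The pads swing forward as they close: fully open they stand 13 mm farther back than shut.
Start: joints at [1.097, 0.527, 1.433, -0, 1.181, -0.178], TCP at [0.182, 0.598, 0.231] pointing down, gripper open.
Joint ranges: [-3.08, 3.08], [-0.75, 2.2], [0.22, 2.44], [-1.43, 4.57], [0, 2.65], [-2.85, 2.85]. Speed limits (rad/s): [2.79, 2.79, 3.14, 3.14, 3.14, 3.14].

## Interface

Orientations are given as a unit quaternion [x, y, z, w].
In Python, from station import manip gives the robot as it stands. The module is installed in compiled form; this text tells all that it offers.
- The arm moves only by the tool step_arm, never from a script. Its argument "commands" is one flat list of numbers, 6 for each row, row after row: the shift along the tool's x, y, z in m, then the turn, a rotation vector about the tool's x, y, z in degrees. A call has exactly 10 rows; each row is the pose to reach, as a shift and turn from the pose commanded when the call began, along the tool's axes at that moment; what a row does not reach only later rows make up. A row lasts 1/10 s, in which the tool goes at most 50 mm and 8.59 degrees, less where a joint would pass 70% of its speed; a pose out of reach is approached as far as the arm can. A call with a gripper value outside its range is refused whole. "jaw" is the opening in per cent of the stroke, from 0 (shut) to 100 (fully open), set as the call begins (left out, the last holds). The fingers move at their own pace and stop on an object; "grip_force" is the grip in N (left out, the last holds). Time passes only in rows, so rows that repeat a pose let the fingers close, or fill a call up. It gives the time, the measured TCP pose, the force, the opening and the grip force at its end, in the units of the state.
- manip.sense(): the state, without advancing time (a new reading comes with each control period).
- manip.snapshot(name): name is "side" or "top" or "wrist"; returns a dict with "pixels" (480x640x3 uint8, blue, green, red), "fx", "fy", "cx", "cy" (pixels), "k1" (the pictures are not rectified: a ray, as slopes to the right and down, at radius r is drawn at 1 + k1 r^2 times it, then the intrinsics apply), "R" (3x3) and "t" (3): a world point X has camera coordinates R X + t; the wrist camera has in their place "mount" (4x4, takes a point from camera to tool coordinates, whose origin is the TCP and whose axes are the flange's). Camera axes: x right, y down, z forward; pixel columns grow to the right and rows downward; lengths in m; the calibration is good to about 2 mm. A picture is of the moment at which its call begins: read the wrist's pose just before it. There is no depth.
- manip.sign_off(): hands the job in; it is judged then, once.
The state is a dict: "t": time; "q": joint angles; "qd": joint speeds; "tau": joint torques, N m; "tcp_pos": TCP position; "tool_rot": TCP orientation; "force": force on the tool from outside, world axes, zero at the start; "ft_torque": the same for the moment, N m; "finger_gap": opening from 0.0 (shut) to 1.0 (fully open); "gripper_force": force on a finger pad.
Only numpy, scipy, OpenCV 4.12 (cv2) and the standard library are available. Lean on these libraries where they do the work, as an engineer would, in place of code of your own. Each camera call takes 0.05 s, during which the arm holds its last target. There are 200 camera calls.

## Working session

There is one attempt and no reset: what is moved stays moved. The work goes in short steps, Python scripts to look and compute and a tool call to move; the robot and the scene stay as the last step left them, time stands still between calls to the robot, and variables do not carry over. Pictures are saved under pics/ and viewed, at most 10 in all, crops included, and the job is handed in when it is done.

Besides the shell and the picture viewer there is one more tool, called after "Emit:" as name(argument=value, ...), one argument or row to a line, values as JSON. step_arm: Moves the arm, as the interface text tells. Its arguments: {"type":"object","properties":{"commands":{"type":"array","items":{"type":"number"}},"jaw":{"type":"number"},"grip_force":{"type":"number"}},"required":["commands"]}

```bash
mkdir -p pics
python3 - <<'E'
from station import manip
import cv2,pickle
s=manip.sense();print(s['t'],s['tcp_pos'],s['tool_rot'],s['finger_gap'])
d={}
for n in("top","side"):
    d[n]=manip.snapshot(n);cv2.imwrite(f"pics/{n}0.png",d[n]['pixels'])
    c=d[n];print(n,c['fx'],c['fy'],c['cx'],c['cy'],c['k1'],c['R'],c['t'])
pickle.dump(d,open('s0.pkl','wb'))
E
```

```text
0.0 [0.18181681 0.59719781 0.23030078] [ 1.47353084e-01  9.89083317e-01 -1.06427585e-03 -3.57271444e-04] 0.9988088159121291
top 506.3747665253047 506.3747665253047 321.2238476240594 231.70890022322848 -0.05132634698398007 [[ 0.01104351 -0.99983899 -0.01414342]
 [-0.98907223 -0.00884282 -0.14716635]
 [ 0.14701758  0.0156141  -0.98901063]] [-0.00461708  0.5706304   1.21177068]
side 532.9489172423596 532.9489172423596 319.85471351494516 245.30365451880067 -0.10749437689137047 [[ 0.74656222 -0.66507383  0.01793474]
 [-0.36660565 -0.43372018 -0.82309605]
 [ 0.5551983   0.60791743 -0.56761892]] [-0.44151204  0.28311929  0.87097317]
```

View pics/top0.png

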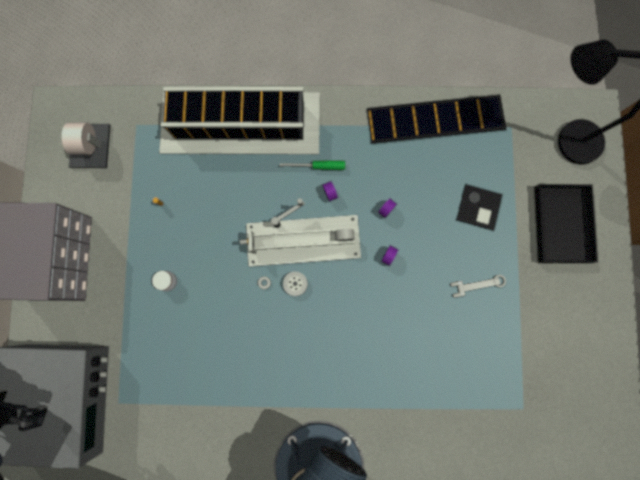

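View pics/side0.png

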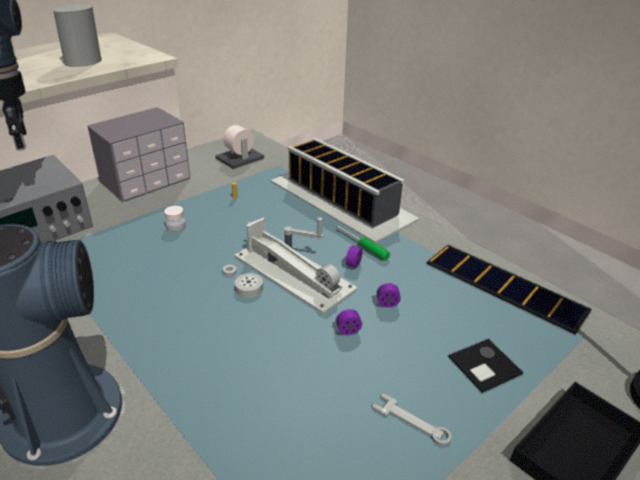

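The top view shows the stand with its stop plate at (245,242) and its low end at right. The keeper post is at (301,202). Possible rotors: silver disc in the gutter (345,235), chosen; purple look-alikes (330,191), (387,208), (390,256); spare flywheel lying flat (294,284). In the side view the rotor is at (327,275) and the post at (320,226). Next is one close crop.

Run:
```python
import cv2,pickle
d=pickle.load(open('s0.pkl','rb'))
p=d['top']['pixels'][185:305,230:390]
cv2.imwrite('pics/c1.png',cv2.resize(p,None,fx=5,fy=5,interpolation=cv2.INTER_CUBIC))
```

```text
(no output)
```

View pics/c1.png

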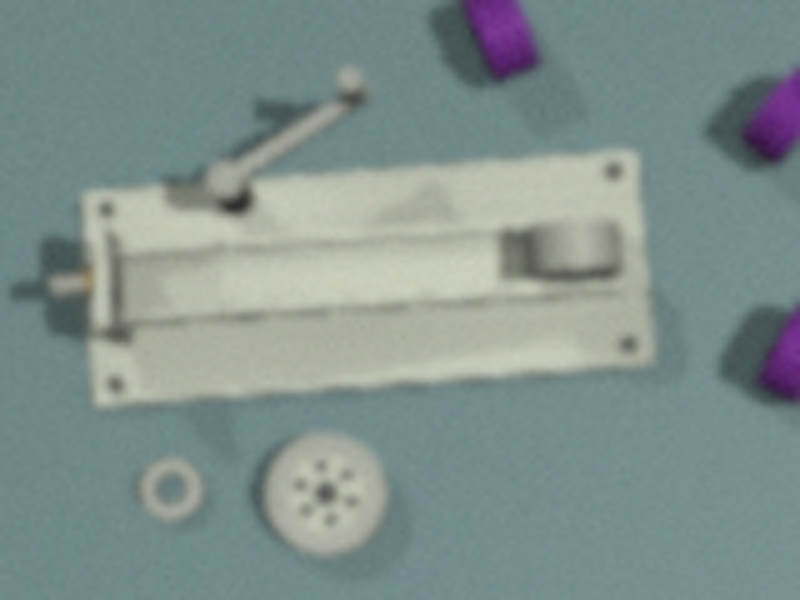

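```bash
cat > h.py <<'E'
import numpy as np,cv2
def K(c): return np.array([[c['fx'],0,c['cx']],[0,c['fy'],c['cy']],[0,0,1.]])
def D(c): return np.array([c['k1'],0,0,0.])
def ray(c,uv,z):
    n=cv2.undistortPoints(np.array([[uv]],float),K(c),D(c))[0,0]
    d=c['R'].T@np.r_[n,1]; o=-c['R'].T@c['t']
    return o+d*(z-o[2])/d[2]
def proj(c,X):
    return cv2.projectPoints(np.atleast_2d(X).astype(float),cv2.Rodrigues(np.array(c['R']))[0],np.array(c['t']),K(c),D(c))[0][:,0]
E
cat > fit.py <<'E'
import pickle;from h import *
d=pickle.load(open('s0.pkl','rb'));c=d['top']
f=lambda x,y:(230+(x+.5)/5-.5,185+(y+.5)/5-.5)
P=np.array([ray(c,f(*p),.008)[:2] for p in[(82,192),(638,152),(655,362),(97,405)]])
print(P.round(4), [np.linalg.norm(P[i]-P[i-1]).round(4) for i in range(4)])
ex=(P[0]+P[3]-P[1]-P[2]);ex/=np.linalg.norm(ex);ey=np.array([-ex[1],ex[0]])
C=P.mean(0);print('C',C,'yaw',np.arctan2(ex[1],ex[0]))
g=lambda p:np.array([(p-C)@ex,(p-C)@ey]).round(4)
piv=ray(c,f(228,180),.074)[:2];post=ray(c,f(351,80),.110)[:2]
print('piv rel C',g(piv),'post',g(post),'rel',g(post)-g(piv),np.linalg.norm(post-piv),post)
for n,p,z in[('stopface top',(119,285),.082),('rotor low end',(620,250),.046),('rotor upper',(530,250),.05)]:print(n,g(ray(c,f(*p),z)[:2]))
E
python3 fit.py
python3 - <<'E'
import pickle,cv2
p=pickle.load(open('s0.pkl','rb'))['side']['pixels'][205:315,220:370]
cv2.imwrite('pics/c2.png',cv2.resize(p,None,fx=5,fy=5,interpolation=cv2.INTER_CUBIC))
E
```

```text
[[ 0.5965  0.1944]
 [ 0.6197 -0.0898]
 [ 0.5121 -0.0985]
 [ 0.4875  0.1833]] [np.float64(0.1096), np.float64(0.2852), np.float64(0.108), np.float64(0.2828)]
C [0.55395771 0.04734102] yaw 1.6549890449212656
piv rel C [ 0.0617 -0.0435] post [-0.0026 -0.0806] rel [-0.0643 -0.0371] 0.07424541740411235 [0.63448223 0.05150254]
stopface top [0.1162 0.0049]
rotor low end [-0.1266  0.001 ]
rotor upper [-0.0822 -0.0018]
```

View pics/c2.png

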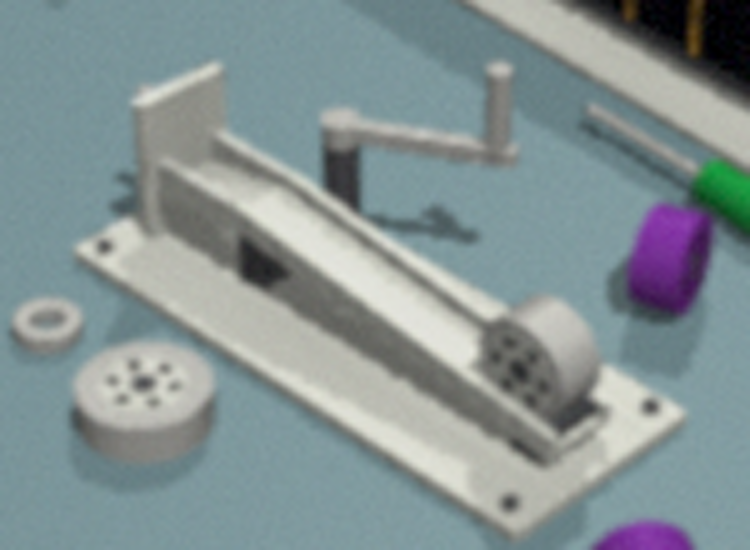

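```bash
cat >> fit.py <<'E'
from scipy.optimize import least_squares
s=d['side'];fs=lambda x,y:(220+(x+.5)/5-.5,205+(y+.5)/5-.5)
def model(p):
    x,y,a,off,th=p
    h,l=off+.1425,off-.1425
    A=np.pi-0
    po=(.053+.075*np.cos(np.pi/2+th),-.045+.075*np.sin(np.pi/2+th))
    T=[(h,-.055,.008),(l,-.055,.008),(l,.055,.008),(h,.055,.008),(.053,-.045,.074),(*po,.110),(-.113,0,.070)]
    S=[(l,.055,.008),(l,-.055,.008),(h,.055,.008),(.053,-.045,.074),(*po,.110),(-.113,.012,.046)]
    R=np.array([[np.cos(a),-np.sin(a),0],[np.sin(a),np.cos(a),0],[0,0,1]])
    w=lambda L:np.array(L)@R.T+[x,y,0]
    return w(T),w(S)
ot=np.array([f(*q) for q in[(82,192),(638,152),(655,362),(97,405),(228,180),(351,80),(577,250)]])
os=np.array([fs(*q) for q in[(515,537),(685,412),(77,250),(341,120),(499,70),(519,370)]])
def res(p):
    T,S=model(p);return np.r_[(proj(c,T)-ot).ravel(),(proj(s,S)-os).ravel()]
r=least_squares(res,[C[0],C[1],1.655,-.0075,2.1],x_scale=[.01,.01,.01,.01,.1],loss='soft_l1')
print(r.x);print(r.fun.reshape(-1,2).round(2).tolist())
T,S=model(r.x);print('post',T[5])
E
python3 fit.py|tail -4; python3 -c "
from station import manip;w=manip.snapshot('wrist');print(w['mount'],manip.tcp_to_grasp)"
```

```text
rotor upper [-0.0822 -0.0018]
[ 0.55145092  0.05605533  1.65310353 -0.00972982  2.0803766 ]
[[0.58, 0.47], [0.51, 0.37], [0.67, 1.16], [-0.26, 0.7], [-0.03, 0.09], [0.49, 0.29], [-0.14, -0.32], [-0.12, -1.51], [0.69, -0.56], [-0.76, -1.32], [0.28, -2.25], [0.52, -0.85], [-0.06, -0.3]]
post [0.63378585 0.05033387 0.11      ]
[[-6.22578641e-04 -9.54935945e-01 -2.96811308e-01  7.59766082e-02]
 [ 9.99999741e-01 -4.86993579e-04 -5.30743950e-04 -7.03162538e-05]
 [ 3.62281274e-04 -2.96811562e-01  9.54936001e-01 -1.42867639e-01]
 [ 0.00000000e+00  0.00000000e+00  0.00000000e+00  1.00000000e+00]] 0.0187
```

```bash
cat > go.py <<'E'
import sys,numpy as np
from station import manip
from scipy.spatial.transform import Rotation as R
O=np.array([.5515,.056,0]);A=R.from_euler('z',1.653)
def rel(x,y,z):  # target TCP in stand mm, tool y along stand x, pointing down
    s=manip.sense();T=R.from_quat(s['tool_rot'])
    g=A*R.from_matrix([[0,1,0],[1,0,0],[0,0,-1]])
    w=O+A.apply(np.array([x,y,z])/1e3)
    return T.inv().apply(w-s['tcp_pos']).round(4),(T.inv()*g).as_rotvec(degrees=True).round(2)
s=manip.sense();print('t',round(s['t'],2),'now stand mm',(A.inv().apply(s['tcp_pos']-O)*1e3).round(1),'F stand',A.inv().apply(s['force']).round(2),s['finger_gap'])
if len(sys.argv)>3:print(rel(*map(float,sys.argv[1:4])))
E
python3 go.py -165 0 150
```

```text
t 0.15 now stand mm [569.9 323.9 230.6] F stand [0.06 1.48 0.21] 1.000016940737727
(array([-0.5723, -0.5633,  0.0813]), array([ -0.09,  -0.04, -21.66]))
```

Emit:
step_arm(
  commands=[-0.5723,-0.5633,0.08,0,0,-21.7,-0.5723,-0.5633,0.08,0,0,-21.7,-0.5723,-0.5633,0.08,0,0,-21.7,-0.5723,-0.5633,0.08,0,0,-21.7,-0.5723,-0.5633,0.08,0,0,-21.7,-0.5723,-0.5633,0.08,0,0,-21.7,-0.5723,-0.5633,0.08,0,0,-21.7,-0.5723,-0.5633,0.08,0,0,-21.7,-0.5723,-0.5633,0.08,0,0,-21.7,-0.5723,-0.5633,0.08,0,0,-21.7],
  jaw=0,
  grip_force=30,
)

```text
t: 1.15
tcp_pos: [0.4194, 0.1604, 0.1818]
tool_rot: [-0.041, 0.999, 0.0, 0.0]
force: [1.0, 0.5, 0.5]
finger_gap: 0.001
gripper_force: 0.0
```

```bash
python3 go.py -165 0 150
```

```text
t 1.15 now stand mm [114.8 123.1 181.8] F stand [ 0.46 -1.02  0.52] 0.000683339445772999
(array([-0.1228, -0.2799,  0.0318]), array([0.01, 0.02, 0.04]))
```

Emit:
step_arm(
  commands=[-0.123,-0.28,0.032,0,0,0,-0.123,-0.28,0.032,0,0,0,-0.123,-0.28,0.032,0,0,0,-0.123,-0.28,0.032,0,0,0,-0.123,-0.28,0.032,0,0,0,-0.123,-0.28,0.032,0,0,0,-0.123,-0.28,0.032,0,0,0,-0.123,-0.28,0.032,0,0,0,-0.123,-0.28,0.032,0,0,0,-0.123,-0.28,0.032,0,0,0],
)

```text
t: 2.15
tcp_pos: [0.5633, -0.1047, 0.1499]
tool_rot: [-0.042, 0.999, 0.001, -0.001]
force: [0.6, -0.3, 0.1]
finger_gap: -0.002
gripper_force: 0.0
```

```bash
python3 go.py -165 0 41
python3 - <<'E'
from station import manip
from h import *
import pickle
s=manip.sense();w=manip.snapshot('wrist');pickle.dump((s,w),open('w1.pkl','wb'));cv2.imwrite('pics/w1.png',w['pixels'])
E
```

```text
t 2.15 now stand mm [-161.1    1.4  149.9] F stand [-0.31 -0.57  0.14] -0.002292337484396195
(array([-0.0016, -0.004 ,  0.1089]), array([ 0.06, -0.09,  0.14]))
```

View pics/w1.png

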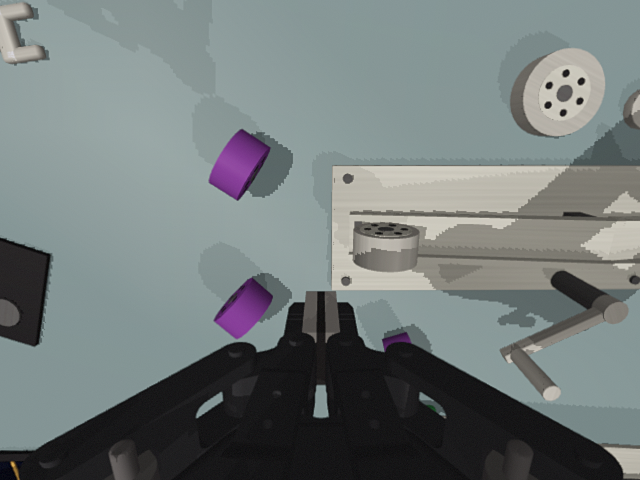

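The wrist view shows the stand's low end, with corners at (332,166) and (333,290). The rotor spans columns 353–418 with its face centre at (386,230), and the fingertips are at (302–337, 292). I'll check these against the fit.

Run:
```python
import pickle;from h import *
from scipy.spatial.transform import Rotation as R
s,w=pickle.load(open('w1.pkl','rb'))
M=np.array(w['mount']);T=np.eye(4);T[:3,:3]=R.from_quat(s['tool_rot']).as_matrix();T[:3,3]=s['tcp_pos']
W=np.linalg.inv(T@M);c=dict(w,R=W[:3,:3],t=W[:3,3])
O=np.array([.5515,.056,0]);A=R.from_euler('z',1.653)
for n,uv,z in[('corner+y',(332,166),.008),('corner-y',(333,290),.008),('face c',(386,230),.046),('rotor L',(353,232),.046),('rotor R',(418,232),.046),('post top',(551,393),.110),('tipL',(302,293),.15),('tipR',(337,293),.15),('pivot top',(615,312),.074)]:
    print(n,(A.inv().apply(ray(c,uv,z)-O)*1e3).round(1))
```

```text
corner+y [-152.    54.6    8. ]
corner-y [-149.8  -54.7    8. ]
face c [-112.8   11.3   46. ]
rotor L [-137.1    9.8   46. ]
rotor R [-89.    9.9  46. ]
post top [-12.1 -80.3 110. ]
tipL [-169.6    9.5  150. ]
tipR [-153.8    9.5  150. ]
pivot top [ 49.5 -41.4  74. ]
```

Emit:
step_arm(
  commands=[-0.001,-0.004,0.03,0,0,0,-0.001,-0.004,0.06,0,0,0,-0.001,-0.004,0.09,0,0,0,-0.001,-0.004,0.105,0,0,0,-0.001,-0.004,0.109,0,0,0,-0.001,-0.002,0.109,0,0,0,-0.001,0.002,0.109,0,0,0,-0.001,0.006,0.109,0,0,0,-0.001,0.009,0.109,0,0,0,-0.001,0.009,0.109,0,0,0],
)

```text
t: 3.2
tcp_pos: [0.565, -0.0971, 0.0416]
tool_rot: [-0.042, 0.999, -0.0, 0.0]
force: [-0.2, 0.2, 0.2]
finger_gap: 0.002
gripper_force: 0.0
```

```bash
python3 go.py -110 0 45.5
```

```text
t 3.2 now stand mm [-153.6   -0.9   41.6] F stand [0.21 0.21 0.18] 0.001789789332778864
(array([ 0.0008,  0.0436, -0.0039]), array([-0.02,  0.04,  0.08]))
```

Emit:
step_arm(
  commands=[0.001,0.003,0,0,0,0,0.001,0.007,-0.0005,0,0,0,0.001,0.011,-0.001,0,0,0,0.001,0.015,-0.0015,0,0,0,0.001,0.019,-0.002,0,0,0,0.001,0.023,-0.0025,0,0,0,0.001,0.027,-0.003,0,0,0,0.001,0.031,-0.0035,0,0,0,0.001,0.035,-0.004,0,0,0,0.001,0.039,-0.0045,0,0,0],
)

```text
t: 4.2
tcp_pos: [0.5605, -0.0584, 0.0454]
tool_rot: [-0.042, 0.999, -0.0, -0.0]
force: [-0.3, -0.8, 1.1]
finger_gap: 0.002
gripper_force: 0.6
```

```bash
python3 go.py -70 0 50
python3 - <<'E'
from station import manip
import cv2
w=manip.snapshot('wrist');cv2.imwrite('pics/w2.png',w['pixels'])
E
```

```text
t 4.2 now stand mm [-114.8    0.4   45.4] F stand [-0.8   0.32  1.14] 0.0018430403335905194
(array([-0.0004,  0.0448, -0.0046]), array([-0.  , -0.  ,  0.05]))
```

View pics/w2.png

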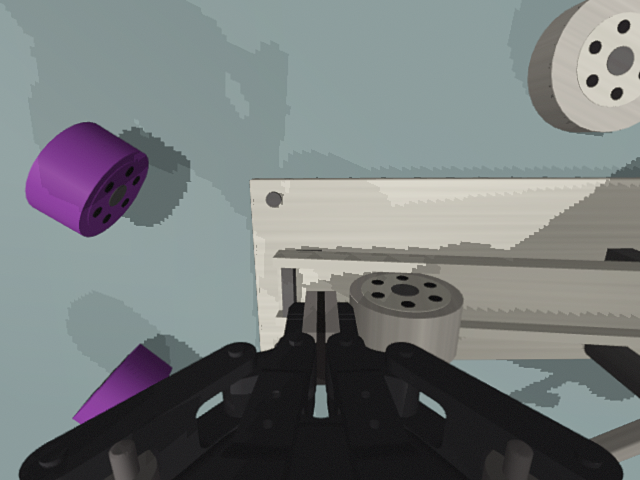

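The rotor face is at (405,290), touching just ahead of the fingertips at (337,300), and it stands centred in the gutter. I'll keep pushing.

Emit:
step_arm(
  commands=[0,0.005,-0.0006,0,0,0,0,0.01,-0.0012,0,0,0,0,0.015,-0.0018,0,0,0,0,0.02,-0.0024,0,0,0,0,0.025,-0.003,0,0,0,0,0.03,-0.0036,0,0,0,0,0.035,-0.0043,0,0,0,0,0.04,-0.0049,0,0,0,0,0.045,-0.0055,0,0,0,0,0.05,-0.0061,0,0,0],
)

```text
t: 5.25
tcp_pos: [0.5564, -0.0086, 0.0516]
tool_rot: [-0.041, 0.999, -0.0, -0.0]
force: [0.6, -1.3, 1.0]
finger_gap: -0.004
gripper_force: 0.6
```

```bash
python3 go.py -15 0 57.5
```

```text
t 5.25 now stand mm [-64.7   0.4  51.6] F stand [-1.33 -0.51  1.03] -0.0040016665460172315
(array([-0.0004,  0.0497, -0.0059]), array([-0.  , -0.  ,  0.04]))
```

Emit:
step_arm(
  commands=[0,0.005,-0.0006,0,0,0,0,0.01,-0.0012,0,0,0,0,0.015,-0.0018,0,0,0,0,0.02,-0.0024,0,0,0,0,0.025,-0.003,0,0,0,0,0.03,-0.0036,0,0,0,0,0.035,-0.0043,0,0,0,0,0.04,-0.0049,0,0,0,0,0.045,-0.0055,0,0,0,0,0.05,-0.0061,0,0,0],
)

```text
t: 6.25
tcp_pos: [0.5522, 0.0413, 0.0577]
tool_rot: [-0.041, 0.999, -0.0, -0.0]
force: [0.9, -1.2, 1.3]
finger_gap: 0.003
gripper_force: 0.6
```

```bash
python3 go.py 38 0 62
```

```text
t 6.25 now stand mm [-14.8   0.5  57.7] F stand [-1.24 -0.8   1.29] 0.002697985205620537
(array([-0.0005,  0.0528, -0.0043]), array([-0.  , -0.  ,  0.04]))
```

Emit:
step_arm(
  commands=[0,0.005,-0.0006,0,0,0,0,0.011,-0.0013,0,0,0,0,0.017,-0.002,0,0,0,0,0.023,-0.0028,0,0,0,0,0.029,-0.0035,0,0,0,0,0.035,-0.0043,0,0,0,0,0.041,-0.005,0,0,0,0,0.046,-0.005,0,0,0,0,0.051,-0.005,0,0,0,0,0.055,-0.005,0,0,0],
)

```text
t: 7.25
tcp_pos: [0.5475, 0.0962, 0.0625]
tool_rot: [-0.042, 0.999, 0.0, -0.0]
force: [-0.3, -0.1, 0.4]
finger_gap: -0.002
gripper_force: 0.0
```

```bash
python3 go.py -20 0 62
python3 - <<'E'
from station import manip
import cv2,pickle
s=manip.sense();w=manip.snapshot('wrist');v=manip.snapshot('side');pickle.dump((s,w,v),open('w3.pkl','wb'))
a=cv2.resize(w['pixels'],(400,300),interpolation=cv2.INTER_AREA)
b=cv2.resize(v['pixels'][200:320,215:375],(400,300))
cv2.imwrite('pics/w3.png',cv2.hconcat([a,b]))
E
```

```text
t 7.25 now stand mm [40.4  0.7 62.5] F stand [-0.1   0.29  0.4 ] -0.002332321022219766
(array([-0.0006, -0.0604,  0.0005]), array([ 0.01, -0.02,  0.05]))
```

View pics/w3.png

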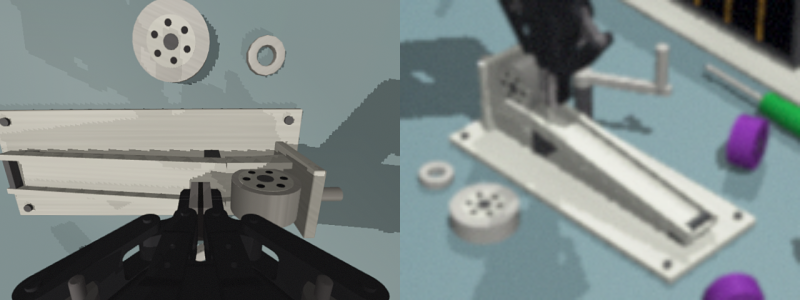

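The left (wrist) half shows the rotor's face at about (265,180) up against the stop plate, with a gap to the fingertips. The side half also shows it in the seat behind the plate. Next I lift clear, cross over beyond the post and come down on its outer side.

Emit:
step_arm(
  commands=[0,0,-0.04,0,0,0,0,0,-0.078,0,0,0,0,0,-0.08,0,0,0,-0.03,-0.015,-0.08,0,0,0,-0.07,-0.034,-0.08,0,0,0,-0.1,-0.05,-0.08,0,0,0,-0.108,-0.053,-0.08,0,0,0,-0.108,-0.053,-0.08,0,0,0,-0.108,-0.053,-0.05,0,0,0,-0.108,-0.053,-0.022,0,0,0],
)

```text
t: 8.35
tcp_pos: [0.6581, 0.0525, 0.0842]
tool_rot: [-0.042, 0.999, 0.0, -0.0]
force: [-0.3, 0.0, 0.5]
finger_gap: 0.001
gripper_force: 0.0
```

```bash
cat > k.py <<'E'
import numpy as np
for y in range(-82,16,6): print(y-17, round(53-np.sqrt(75**2-(y+45)**2),1))
E
python3 go.py -14 -99 84; python3 k.py
```

```text
t 8.35 now stand mm [ -12.2 -106.    84.2] F stand [0.06 0.29 0.49] 0.001499136207234602
(array([ 0.007 , -0.0018,  0.0002]), array([ 0.02, -0.05,  0.07]))
-99 -12.2
-93 -15.3
-87 -17.7
-81 -19.6
-75 -20.9
-69 -21.7
-63 -22.0
-57 -21.8
-51 -21.2
-45 -20.0
-39 -18.4
-33 -16.2
-27 -13.3
-21 -9.8
-15 -5.4
-9 -0.1
-3 6.7
```

Emit:
step_arm(
  commands=[0.007,0,0,0,0,0,0.013,-0.003,0,0,0,0,0.019,-0.0055,0,0,0,0,0.025,-0.0075,0,0,0,0,0.031,-0.0087,0,0,0,0,0.037,-0.0095,0,0,0,0,0.043,-0.0098,0,0,0,0,0.049,-0.0096,0,0,0,0,0.055,-0.009,0,0,0,0,0.061,-0.0078,0,0,0,0],
)

```text
t: 9.35
tcp_pos: [0.5991, 0.039, 0.0846]
tool_rot: [-0.041, 0.999, 0.0, -0.0]
force: [0.4, -1.1, 0.1]
finger_gap: 0.002
gripper_force: 0.2
```

```bash
python3 go.py -5 -15 84
python3 - <<'E'
from station import manip
import cv2,pickle
s=manip.sense();w=manip.snapshot('wrist');pickle.dump((s,w),open('w4.pkl','wb'))
cv2.imwrite('pics/w4.png',w['pixels'])
E
```

```text
t 9.35 now stand mm [-20.8 -46.   84.6] F stand [-1.1  -0.27  0.1 ] 0.0018477570856561293
(array([0.031 , 0.0159, 0.0006]), array([ 0.  , -0.01,  0.04]))
```

View pics/w4.png

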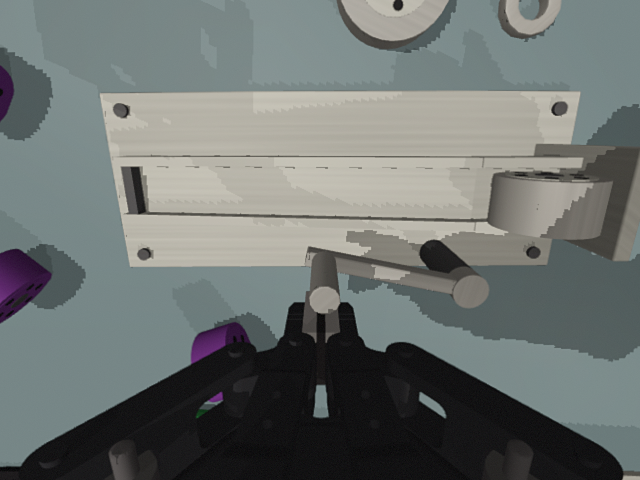

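The post top at (324,298) rests against the fingertips and the rotor stays seated at (550,205). I'll finish the +y stage, then go round to the −x side of the post.

Emit:
step_arm(
  commands=[0.006,0.002,0,0,0,0,0.012,0.004,0,0,0,0,0.018,0.007,0,0,0,0,0.024,0.0105,0,0,0,0,0.03,0.0148,0,0,0,0,0.036,0.02,0,0,0,0,0.03,0.019,0,0,0,0,0.03,-0.003,0,0,0,0,0.045,-0.004,0,0,0,0,0.053,-0.004,0,0,0,0],
)

```text
t: 10.4
tcp_pos: [0.5467, 0.0302, 0.0845]
tool_rot: [-0.041, 0.999, 0.0, -0.0]
force: [0.5, -0.1, -0.2]
finger_gap: -0.001
gripper_force: 0.0
```

```bash
python3 go.py -14 7 84
python3 - <<'E'
from station import manip
import cv2,pickle
s=manip.sense();w=manip.snapshot('wrist');pickle.dump((s,w),open('w5.pkl','wb'))
cv2.imwrite('pics/w5.png',w['pixels'])
import numpy as np
for x in range(-2,58,5): print(x-14, round(-45+np.sqrt(75**2-(x-53)**2),1))
E
```

```text
t 10.4 now stand mm [-25.4   6.9  84.5] F stand [-0.17 -0.53 -0.24] -0.000813236707830933
(array([0.0001, 0.0114, 0.0005]), array([ 0.01, -0.04, -0.01]))
-16 6.0
-11 10.9
-6 15.0
-1 18.4
4 21.3
9 23.7
14 25.7
19 27.3
24 28.5
29 29.3
34 29.8
39 30.0
```

View pics/w5.png

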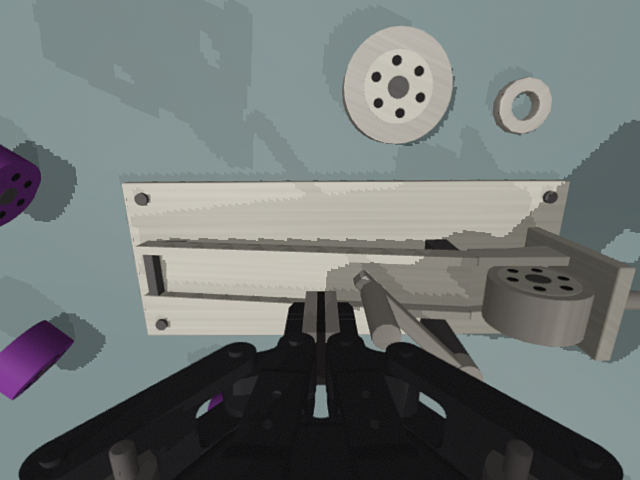

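The post top at (383,335) is now to the right of the fingertips. Next is the +x push.

Emit:
step_arm(
  commands=[0,0.009,0,0,0,0,0.004,0.014,0,0,0,0,0.008,0.019,0,0,0,0,0.0115,0.024,0,0,0,0,0.0145,0.029,0,0,0,0,0.017,0.034,0,0,0,0,0.019,0.039,0,0,0,0,0.0205,0.044,0,0,0,0,0.0215,0.049,0,0,0,0,0.0225,0.054,0,0,0,0],
)

```text
t: 11.45
tcp_pos: [0.52, 0.0829, 0.0846]
tool_rot: [-0.041, 0.999, -0.0, -0.0]
force: [-0.4, -0.3, 0.7]
finger_gap: 0.004
gripper_force: 0.2
```

```bash
python3 go.py 39 30 84
```

```text
t 11.45 now stand mm [29.4 29.1 84.6] F stand [-0.25  0.4   0.74] 0.003638647763114972
(array([0.0008, 0.0096, 0.0006]), array([-0.  , -0.01,  0.04]))
```

Slow final approach, watching for the end-of-travel force.

Emit:
step_arm(
  commands=[0.0005,0.001,0,0,0,0,0.0005,0.002,0,0,0,0,0.001,0.003,0,0,0,0,0.001,0.004,0,0,0,0,0.001,0.005,0,0,0,0,0.001,0.006,0,0,0,0,0.001,0.007,0,0,0,0,0.001,0.008,0,0,0,0,0.001,0.009,0,0,0,0,0.001,0.0095,0,0,0,0],
)

```text
t: 12.45
tcp_pos: [0.5189, 0.0882, 0.0847]
tool_rot: [-0.043, 0.999, -0.003, -0.0]
force: [-0.7, -16.1, 0.5]
finger_gap: -0.007
gripper_force: 8.5
```

```bash
python3 go.py 41 30 84
```

```text
t 12.45 now stand mm [34.8 29.9 84.7] F stand [-16.03   2.06   0.5 ] -0.00659146137441831
(array([0.0001, 0.0062, 0.0007]), array([-0.35, -0.03,  0.24]))
```

A firm stop at 16 N. I'll back off and look.

Emit:
step_arm(
  commands=[0,0,0,0,0,0,0,-0.006,0,0,0,0,0,-0.02,0,0,0,0,0,-0.03,0,0,0,0,0,-0.03,-0.02,0,0,0,0,-0.03,-0.06,0,0,0,0,-0.03,-0.1,0,0,0,0,-0.03,-0.12,0,0,0,0,-0.03,-0.12,0,0,0,0,-0.03,-0.12,0,0,0],
)

```text
t: 13.45
tcp_pos: [0.5207, 0.0618, 0.2047]
tool_rot: [-0.041, 0.999, 0.0, 0.0]
force: [-0.4, -0.7, -0.9]
finger_gap: -0.001
gripper_force: 0.0
```

```bash
python3 go.py
python3 - <<'E'
from station import manip
import pickle;from h import *
s=manip.sense();w=manip.snapshot('wrist');v=manip.snapshot('side');pickle.dump((s,w),open('w6.pkl','wb'))
a=cv2.resize(w['pixels'][140:440,300:640],(453,400))
b=cv2.resize(v['pixels'][190:320,215:330],(340,400))
cv2.imwrite('pics/w6.png',cv2.hconcat([a,b]))
E
```

```text
t 13.45 now stand mm [  8.3  30.2 204.7] F stand [-0.64  0.49 -0.93] -0.0011720799411047839
```

View pics/w6.png

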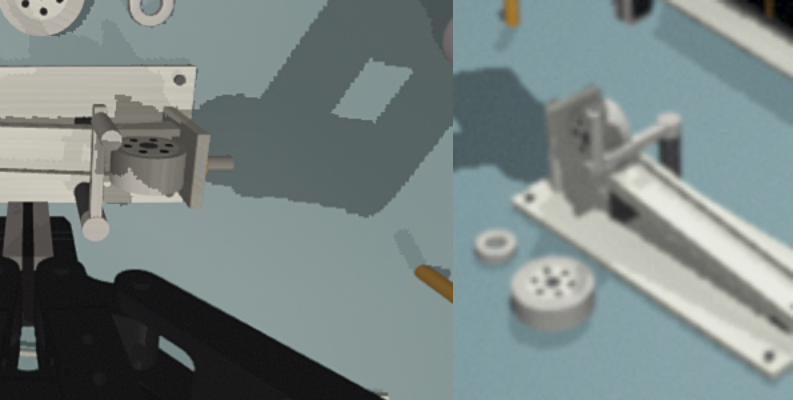

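Run:
```python
import pickle;from h import *
from scipy.spatial.transform import Rotation as R
s,w=pickle.load(open('w6.pkl','rb'))
M=np.array(w['mount']);T=np.eye(4);T[:3,:3]=R.from_quat(s['tool_rot']).as_matrix();T[:3,3]=s['tcp_pos']
W=np.linalg.inv(T@M);c=dict(w,R=W[:3,:3],t=W[:3,3])
O=np.array([.5515,.056,0]);A=R.from_euler('z',1.653)
for n,uv,z in[('post top',(383.3,242.8),.110),('pivot',(371.3,311.8),.074),('rotor face',(411.9,249.5),.063)]:
    print(n,(A.inv().apply(ray(c,uv,z)-O)*1e3).round(1))
```

```text
post top [ 53.4  32.8 110. ]
pivot [ 53.1 -42.2  74. ]
rotor face [87.5 12.2 63. ]
```

The post is at (53,+33) in line with the pivot at (53,−42), so the keeper is square and at its end of travel. The rotor is at (87,0), in the seat, and the arm is clear of everything.

```bash
python3 -c "
from station import manip
print(manip.sign_off())"
```

```text
the job is handed in; nothing more can be done
None
```

The job is handed in: the flywheel is seated against the stop plate, the keeper arm is fully closed square behind it, and the other things were not touched.

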